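# Pack the spray gun case in layers

### The arm

A 6-joint arm with a two-finger parallel gripper is mounted at the origin on the work surface. World frame = base frame: x ahead of the robot, y to its left, z up, the work surface at z = 0. Lengths are in m, angles in rad, forces in N, time in s.
With the tool pointing down it reaches from about 0.4 to 0.825 m from the base axis. Payload 7 kg.
Tool frame: the origin (TCP) lies midway between the tips of the shut fingers; the grasp point (between the pads) lies 19 mm behind it (robot.tcp_to_grasp is the distance from the TCP to the grasp point, in m); z points along the fingers, y is the line along which they close (so a half turn about z gives the same grasp; the last joint's range is limited). The gripper opens to 85 mm and grips with 20 to 120 N. Pads are 22 mm wide; open, the fingers measure 114 mm over their backs; the gripper's body (76 mm by 85 mm) begins 54 mm behind the grasp point. The pads swing forward as they close: fully open they stand 13 mm farther back than shut.
Start: joints at [-0.887, 0.359, 0.012, 0, -1.224, -0.288], TCP at [0.26, -0.623, 0.231] pointing down, gripper open.
Joint ranges: [-3.07, 3.07], [-1.43, 2.12], [-1.02, 1.25], [-3.03, 1.67], [-3.05, -0], [-3.03, 3.03]. Speed limits (rad/s): [2.39, 2.39, 3.01, 3.14, 3.14, 3.14].

### API

Orientations are given as [roll, pitch, yaw] about the fixed x, y, z axes, in that order (R = Rz(yaw) Ry(pitch) Rx(roll)).
In Python, from station import robot gives the robot as it stands.
- The arm moves only by the tool jog_arm, never from a script. Its argument "steps" is a list of rows, each a list of 7 numbers: the shift along the tool's x, y, z in cm, then the turn, a rotation vector about the tool's x, y, z in degrees, then the closure, from 0 (fully open) to 1 (shut). In form: [[dx, dy, dz, wx, wy, wz, fingers], ...]. A call has 1 to 20 rows; each row is the pose to reach, as a shift and turn from the pose commanded when the call began, along the tool's axes at that moment; what a row does not reach only later rows make up. A row lasts 1/10 s, in which the tool goes at most 50 mm and 8.59 degrees, less where a joint would pass 70% of its speed; a pose out of reach is approached as far as the arm can. A call with a gripper value outside its range is refused whole. The fingers move at their own pace and stop on an object; "squeeze" is the grip in N (left out, the last holds). Time passes only in rows, so rows that repeat a pose let the fingers close. It gives the time, the measured TCP pose, the force, the opening and the grip force at its end, in the units of the state.
- robot.state(): the state, without advancing time (a new reading comes with each control period).
- robot.snapshot(name): name is "scene" or "top" or "wrist"; returns a dict with "pixels" (384x512x3 uint8, blue, green, red), "depth" (384x512 float32, m along the optical axis (not along the pixel's ray), 0 where there is no reading), "fx", "fy", "cx", "cy" (pixels), "distortion" ([k1, k2, p1, p2, k3] as OpenCV has them; the pictures are not rectified), "pose" (4x4, takes a point from camera to world coordinates). Camera axes: x right, y down, z forward; pixel columns grow to the right and rows downward; lengths in m; the calibration is good to about 2 mm. A picture is of the moment at which its call begins.
- robot.sign_off(): hands the job in; it is judged then, once.
Trained networks look in the newest picture that a camera, given by its name, has taken for a name from the list of things; names that differ only in an ending like _2 or _b are one class to them, and where a whole thing is asked for, a point or a joint stands for the part that bears it (a point fixed in the world has none). Each returns a list of dicts, best first, with "p" (0 to 1); they miss things now and then, are a little off and sometimes report something else, mostly with a low value. They report only what shows in the picture. A call takes as long as a camera call. They do not tell look-alikes from the thing itself.
- robot.look_for(target, camera): "box" ([left, top, right, bottom] in pixels, round what is visible of it).
- robot.trace(target, camera): "pixels" (384x512 bool, what is visible of it) and "box" ([left, top, right, bottom] in pixels, round what is visible of it).
- robot.landmark_of(target, camera): "position" ([row, column] in pixels: a listed point, or the origin of a listed thing).
The state is a dict: "time_s": time; "qpos": joint angles; "joint_velocities": joint speeds; "effort": joint torques, N m; "ee_pos": TCP position; "tcp_rot": TCP orientation; "contact_force": force on the tool from outside, world axes, zero at the start; "torque": the same for the moment, N m; "width": finger opening in m; "grasp_force": force on a finger pad.
Only numpy, scipy, OpenCV 4.12 (cv2) and the standard library are available. Lean on these libraries where they do the work, as an engineer would, in place of code of your own. Each camera call takes 0.05 s, during which the arm holds its last target. There are 200 camera calls.

### The job

Pack the open blue case for the next disinfecting job: first lay the short extension tube down in the groove along its bottom, then lay the spray gun flat across it on the raised foam pads, nose in the notch of the notched pad and handle lying along the other pad. Both must end fully home; leave the long extension tube where it is.

Things in the scene. Friction and masses are not known exactly. Their poses are not given: they have to be found in the camera images.
- case: Open blue case, no lid, fixed: 216 (its x) x 196 (its y) x 52 mm high, walls 6 mm, floor 8 mm, lined with grey foam. Origin: centre of its underside; z up. Carrying handle on its -x side, which roughly faces the robot. A lane 90 mm wide runs along x at floor level between two foam pads, tops at z = 34 mm. Pad at -y (robot's right) has a notch; pad at +y is plain.
- tube_seat (a point): On the case floor at its centre, 8 mm up; axes as the case's. The packed short tube's origin belongs here, tube along x. Here the lane is 90 mm wide; at both ends (more than 60 mm from here along x) foam blocks 20 mm high narrow it to a groove 44 mm wide.
- gun_seat (a point): Where the packed gun's origin belongs, with the gun's axes along the case's: at (-20, 15, 34) mm in the case, level with the pad tops. The gun spans the lane 5 mm above the tube. On the -y pad foam rises 14 mm more either side of the nose notch, which is 52 mm wide in x (-26 to 26 from here); on the +y pad only a block of that height at x under -26 mm.
- short_tube: Short steel extension tube, lying: 180 mm long along its x, 18 mm diameter, at each end a square nut 20 mm long, 24 x 24 mm across, so it does not roll. Ends alike. Origin: under its middle at the level of the nuts' undersides, z up; tube axis 12 mm above. 0.1 to 0.2 kg.
- long_tube: The long extension tube: like the short one but 300 mm long, too long for the case; not wanted. Same origin and axes.
- spray_gun: Metal spray gun, no cup, flat on its side, 30 mm thick, 0.3 to 0.6 kg. Barrel along its y, 30 mm wide, from nose y = -95 to rear knob y = 65 mm; handle from the rear along +x to x = 105, 28 mm wide about y = 36 mm. Cup stub to x = -35 at y = -35, trigger at y = 16 to 20 mm. Origin: under the barrel's axis, near the centre of mass; z up. Grip across the barrel at the origin (|y| < 14 mm).
- gun_butt (a point): Tip of the gun's handle, at (105, 36, 15) mm in the gun's frame.
There are look-alikes about, which are no part of the job. Several things have the shape of the spray_gun; the one meant has the colours described above. What is shaped like the short_tube but yellow is not meant.

How it is judged:
On the way, in this order (a step that is already met when the one before it is completed fails the run):
1. the short tube lies home in the groove of the case (x of short_tube in the frame of tube_seat between -0.015 and 0.015 m and y of short_tube in the frame of tube_seat between -0.015 and 0.015 m and z of short_tube in the frame of tube_seat between -0.006 and 0.006 m and angle between the x axis of short_tube and the x axis of tube_seat, either way round below 0.175 rad), for 0.2 s.
2. the spray gun lies home on the pads above it (x of spray_gun in the frame of gun_seat between -0.015 and 0.015 m and y of spray_gun in the frame of gun_seat between -0.015 and 0.015 m and z of spray_gun in the frame of gun_seat between -0.006 and 0.006 m and angle between spray_gun's own z axis and vertical below 0.122 rad and angle between the y axis of spray_gun and the y axis of gun_seat, either way round below 0.262 rad and x of gun_butt in the frame of gun_seat above 0.07 m), for 0.2 s.
At the end, for the whole second after the job is handed in: At rest: short tube in the bottom groove (15 mm each way, 10 degrees, 6 mm in height); above it the gun flat on both pads (15 mm along x and y, 6 mm in height, 15 degrees yaw, 7 degrees tilt), handle towards the case's +x. Long tube moved less than 30 mm (all of step 1 and all of step 2 and linear speed of each of short_tube, spray_gun below 0.02 m/s); the robot touches nothing.
It fails at once if the long tube is moved by more than 30 mm (distance of long_tube from where it was at the start of the episode above 0.03 m).
It also fails if it takes over 54 s, if anything falls off the work surface, if the arm or the gripper's body presses on something with over 40 N, if the wrist force passes 120 N, or if a joint passes its speed limit or range.

## Working session

There is one attempt and no reset: what is moved stays moved. The work goes in short steps, Python scripts to look and compute and a tool call to move; the robot and the scene stay as the last step left them, time stands still between calls to the robot, and variables do not carry over. Pictures are saved under pics/ and viewed, at most 10 in all, crops included, and the job is handed in when it is done.

Besides the shell and the picture viewer there is one more tool, called after ">>>" as name(argument=value, ...), one argument or row to a line, values as JSON. jog_arm: Moves the arm, as the interface text tells. Its arguments: {"type":"object","properties":{"steps":{"type":"array","items":{"type":"array","items":{"type":"number"}}},"squeeze":{"type":"number"}},"required":["steps"]}

```bash
mkdir -p pics; ls
cat > h.py <<'E'
import numpy as np, cv2
from station import robot
def world(s,mask):
    """world points of pixels in mask with depth"""
    v,u=np.nonzero(mask&(s["depth"]>0)); K=np.array([[s["fx"],0,s["cx"]],[0,s["fy"],s["cy"]],[0,0,1.]])
    n=cv2.undistortPoints(np.stack([u,v],1).astype(np.float64)[:,None],K,np.array(s["distortion"]))[:,0]
    d=s["depth"][v,u][:,None]; p=np.hstack([n*d,d])
    T=np.array(s["pose"]); return p@T[:3,:3].T+T[:3,3], s["pixels"][v,u]
E
python3 - <<'E'
from h import *
for c in ["top","scene"]:
    s=robot.snapshot(c); cv2.imwrite(f"pics/{c}0.png",s["pixels"])
    np.savez(f"{c}0.npz",**{k:np.array(v) for k,v in s.items()})
    for t in ["case","short_tube","long_tube","spray_gun"]:
        for r in robot.trace(t,c):
            m=np.array(r["pixels"],bool); P,col=world(s,m)
            if len(P)<10: continue
            q=P[:,:2].astype(np.float32); rc=cv2.minAreaRect(q)
            print(c,t,round(r["p"],2),np.round(r["box"]).astype(int),len(P),"rect",np.round(rc[0],3),np.round(rc[1],3),round(rc[2],1),"z95",round(np.percentile(P[:,2],95),3),"bgr",np.median(col,0))
print(robot.state())
E
```

```text
pics
top case 0.75 [221 126 287 197] 3136 rect [ 0.547 -0.011] [0.205 0.26 ] 79.7 z95 0.053 bgr [74. 73. 67.]
top short_tube 0.79 [354 155 374 197] 250 rect [ 0.49  -0.439] [0.175 0.03 ] 10.4 z95 0.028 bgr [ 90.5 100.  104. ]
top short_tube 0.42 [360 218 379 241] 136 rect [ 0.291 -0.448] [0.09  0.025] 40.0 z95 0.027 bgr [ 10.5 125.5 142. ]
top long_tube 0.88 [317 137 335 210] 380 rect [ 0.501 -0.284] [0.305 0.026] 7.3 z95 0.027 bgr [ 95.5 104.  109. ]
top spray_gun 0.57 [108 221 148 251] 458 rect [0.263 0.467] [0.152 0.113] 81.9 z95 0.034 bgr [102.   51.   96.5]
top spray_gun 0.56 [127 164 174 197] 509 rect [0.471 0.388] [0.099 0.168] 8.0 z95 0.034 bgr [127. 139. 143.]
scene case 0.68 [224 194 317 268] 4374 rect [0.531 0.009] [0.228 0.282] 77.6 z95 0.053 bgr [49. 45. 33.]
scene short_tube 0.6 [111 260 155 307] 466 rect [ 0.487 -0.432] [0.189 0.033] 10.2 z95 0.026 bgr [74. 83. 86.]
scene short_tube 0.55 [ 65 225 114 248] 365 rect [ 0.244 -0.475] [0.208 0.041] 33.4 z95 0.024 bgr [10. 77. 93.]
scene long_tube 0.75 [150 230 216 297] 584 rect [ 0.487 -0.281] [0.328 0.031] 7.4 z95 0.025 bg
[... 246 characters left out ...]
': 0.5, 'qpos': array([-8.86925568e-01,  3.58640630e-01,  1.18557570e-02,  7.53698303e-07,
       -1.22411535e+00, -2.88094439e-01]), 'joint_velocities': array([ 1.37309529e-04, -8.98215296e-05, -7.29360134e-05,  1.12344117e-03,
        2.11022384e-03, -1.49307815e-03]), 'effort': array([ 4.29698975e-04, -5.82396555e+01,  2.93428516e+01,  6.93659216e+00,
       -1.10648074e-03, -2.57094689e-05]), 'ee_pos': array([ 0.26018221, -0.62278769,  0.2312568 ]), 'tcp_rot': array([ 3.14149324e+00, -3.01982129e-05, -2.74581608e+00]), 'contact_force': array([ 0.75139712, -0.33359078, -0.07889776]), 'torque': array([ 0.02646177, -0.02560881,  0.03557336]), 'grasp_force': 0.0, 'width': 0.0854836741078943}
```

View pics/top0.png

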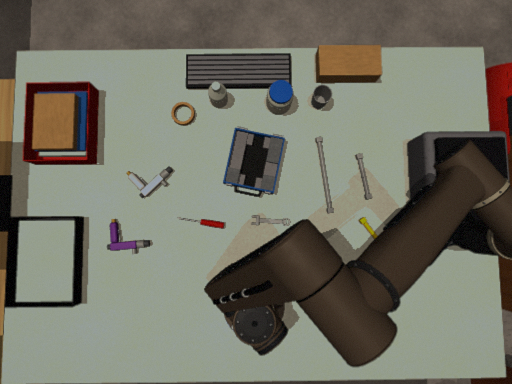

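View pics/scene0.png

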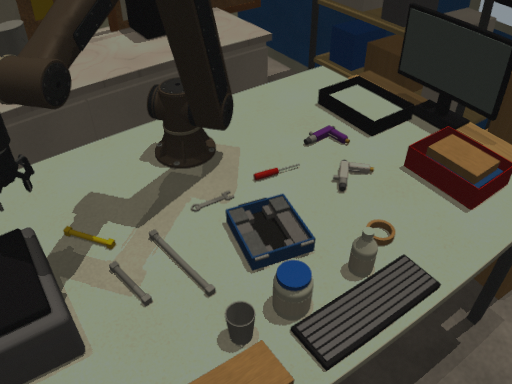

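The top view shows the case at about (255,160) with its handle at the bottom (-x). The short tube is at (364,176), the long one at (325,175) and the metal gun at (150,182). The purple gun and the yellow tube are the decoys.

Run:
```python
from h import *
s={k:v for k,v in np.load("top0.npz").items()}
full=np.ones((384,512),bool)
def fit(mask,lo,hi,name,d):
    P,c=world(d,mask); k=(P[:,2]>lo)&(P[:,2]<hi); q=P[k,:2]
    r=cv2.minAreaRect(q.astype(np.float32)); print(name,k.sum(),np.round(r[0],4),np.round(r[1],3),round(r[2],1),"z",np.round(np.percentile(P[k,2],[5,50,95]),3))
def box(l,t,r,b):
    m=np.zeros((384,512),bool); m[t:b,l:r]=1; return m
d2={k:v for k,v in np.load("scene0.npz").items()}
fit(box(215,120,292,200),.049,.056,"case walltop",s)
fit(box(215,185,328,275),.049,.056,"case walltop scene",d2)
fit(box(345,145,380,205),.012,.03,"tube",s)
fit(box(105,255,160,310),.012,.03,"tube sc",d2)
fit(box(122,160,178,200),.015,.05,"gun",s)
fit(box(330,155,378,192),.015,.05,"gun sc",d2)
for n in ["gun_butt","spray_gun","tube_seat","gun_seat","short_tube","case"]:
    for r in robot.landmark_of(n,"top"): print(n,round(r["p"],2),np.round(r["position"],1),end=" ")
    for r in robot.landmark_of(n,"scene"): print("SC",n,round(r["p"],2),np.round(r["position"],1),end=" ")
    print()
a=cv2.resize(s["pixels"][155:202,118:180],None,fx=6,fy=6,interpolation=cv2.INTER_CUBIC)
b=cv2.resize(s["pixels"][120:200,215:292],None,fx=5,fy=5,interpolation=cv2.INTER_CUBIC)
o=np.zeros((400,760,3),np.uint8); o[:a.shape[0],:a.shape[1]]=a; o[:b.shape[0],373:373+b.shape[1]]=b
cv2.imwrite("pics/crop1.png",o)
```

```text
case walltop 544 [ 0.5522 -0.0104] [0.196 0.227] 77.4 z [0.049 0.051 0.055]
case walltop scene 787 [ 0.5553 -0.0102] [0.198 0.227] 78.1 z [0.049 0.051 0.055]
tube 230 [ 0.4887 -0.4352] [0.179 0.024] 11.3 z [0.014 0.021 0.028]
tube sc 384 [ 0.4918 -0.4358] [0.182 0.024] 10.4 z [0.015 0.021 0.026]
gun 496 [0.4727 0.391 ] [0.107 0.178] 6.3 z [0.018 0.027 0.034]
gun sc 418 [0.5032 0.3853] [0.117 0.163] 29.6 z [0.017 0.027 0.032]
gun_butt 0.9 [214.4 114.1] gun_butt 0.71 [171.2 127.5] SC gun_butt 0.77 [141.5 345.6] SC gun_butt 0.59 [172.1 373.3] 
spray_gun 0.71 [243.9 126.8] SC spray_gun 0.83 [176.3 343.9] SC spray_gun 0.79 [134.4 320. ] SC spray_gun 0.34 [235.9 267.5] 
tube_seat 0.63 [161.8 252.9] SC tube_seat 0.66 [236.  266.8] 
gun_seat 0.98 [167.1 248.5] SC gun_seat 0.55 [224.  269.3] 
short_tube 0.61 [175.7 364.3] short_tube 0.46 [239.5 373.8] SC short_tube 0.92 [240.3  89.8] SC short_tube 0.57 [284.  130.6] 
case 0.68 [158.6 255.7] SC case 0.63 [235.1 265.5]
```

View pics/crop1.png

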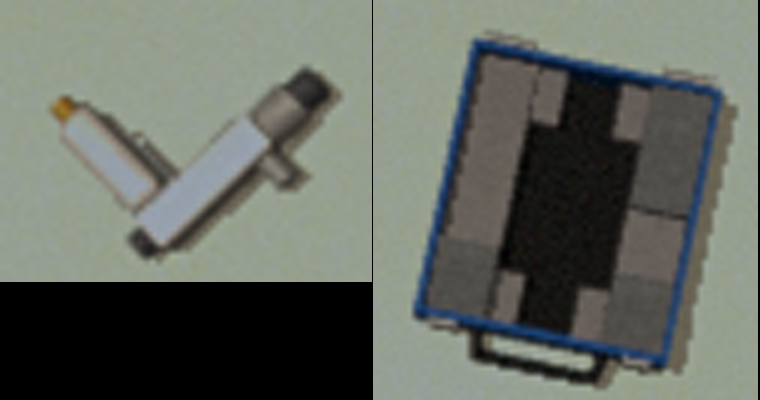

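>>> jog_arm(
  steps=[
    [-28.4,8.4,7,0,0,12,0],
    [-28.4,8.4,7,0,0,12,0],
    [-28.4,8.4,7,0,0,12,0],
    [-28.4,8.4,7,0,0,12,0],
    [-28.4,8.4,7,0,0,12,0],
    [-28.4,8.4,7,0,0,12,0],
    [-28.4,8.4,7,0,0,12,0],
    [-28.4,8.4,7,0,0,12,0],
    [-28.4,8.4,7,0,0,12,0],
    [-28.4,8.4,7,0,0,12,0],
    [-28.4,8.4,7,0,0,12,0],
  ],
  squeeze=50,
)

```text
time_s: 2.2
ee_pos: [0.489, -0.4369, 0.1618]
tcp_rot: [-3.141, 0.001, -2.957]
contact_force: [0.5, -0.6, 1.8]
width: 0.0849
grasp_force: 0.0
```

```bash
cat >> h.py <<'E'
from scipy.spatial.transform import Rotation as Ro
def pose():
    t=robot.state(); return np.array(t["ee_pos"]),Ro.from_euler("xyz",t["tcp_rot"])
def goto(p,yaw):
    """shift (cm) and turn (deg) in tool axes to TCP p, tool down, yaw deg"""
    p0,R=pose(); g=Ro.from_euler("xyz",[np.pi,0,np.radians(yaw)])
    print("->",np.round(R.inv().apply(np.array(p)-p0)*100,2),np.round((R.inv()*g).as_rotvec(degrees=True),2))
def fit(P,lo,hi,name=""):
    k=(P[:,2]>lo)&(P[:,2]<hi); r=cv2.minAreaRect(P[k,:2].astype(np.float32))
    print(name,k.sum(),"c",np.round(r[0],4),"size",np.round(r[1],4),"ang",round(r[2],1),"z",np.round(np.percentile(P[k,2],[5,50,95]),4)); return r
E
python3 - <<'E'
from h import *
s=robot.snapshot("wrist"); cv2.imwrite("pics/w1.png",s["pixels"])
for r in robot.trace("short_tube","wrist"):
    P,_=world(s,np.array(r["pixels"],bool)); print(r["p"],r["box"]); R=fit(P,.01,.03)
P,_=world(s,np.ones((384,512),bool)); k=(abs(P[:,0]-.49)<.14)&(abs(P[:,1]+.4355)<.08); fit(P[k],.012,.03,"geo")
t=robot.state(); print(t["time_s"],t["ee_pos"],np.degrees(t["tcp_rot"]),np.degrees(t["qpos"]).round(1))
E
```

```text
0.78 [243.0, 88.3, 271.0, 259.8]
 3134 c [ 0.4884 -0.4332] size [0.177  0.0232] ang 10.6 z [0.0146 0.0197 0.0237]
0.65 [288.6, 3.3, 316.1, 17.9]
 349 c [ 0.3249 -0.4224] size [0.0123 0.0266] ang 5.3 z [0.0119 0.0219 0.0241]
geo 3202 c [ 0.4885 -0.4335] size [0.177  0.0241] ang 10.5 z [0.0143 0.0197 0.0237]
2.3 [ 0.48918446 -0.43661669  0.16169695] [-1.79979819e+02  2.47079866e-02 -1.69406609e+02] [-24.7  21.5  -7.3   0.  -61.1 -54.7]
```

View pics/w1.png

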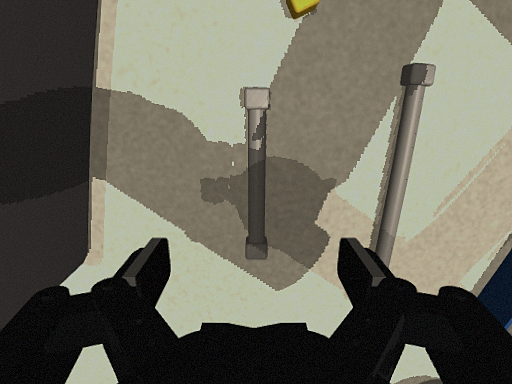

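>>> jog_arm(
  steps=[
    [0,0.3,5,0,0,0,0.3],
    [0,0.3,10,0,0,0,0.3],
    [0,0.3,13.5,0,0,0,0.3],
    [0,0.3,15,0,0,0,0.3],
    [0,0.3,15.6,0,0,0,0.3],
    [0,0.3,15.8,0,0,0,0.3],
    [0,0.3,15.8,0,0,0,0.3],
    [0,0.3,15.8,0,0,0,1],
    [0,0.3,15.8,0,0,0,1],
    [0,0.3,15.8,0,0,0,1],
    [0,0.3,15.8,0,0,0,1],
    [0,0.3,15.8,0,0,0,1],
    [0,0.3,15.8,0,0,0,1],
    [0,0.3,15.8,0,0,0,1],
    [0,0.3,15.8,0,0,0,1],
  ],
  squeeze=50,
)

```text
time_s: 3.8
ee_pos: [0.4899, -0.4332, 0.0045]
tcp_rot: [-3.14, 0.001, -2.955]
contact_force: [-1.1, 1.6, 6.1]
width: 0.0165
grasp_force: 48.8
```

>>> jog_arm(
  steps=[
    [0,0,-4,0,0,0,1],
    [0,0,-8,0,0,0,1],
    [0,0,-12,0,0,0,1],
    [-2,4,-15,0,0,4,1],
    [-4,8,-18,0,0,8,1],
    [-7,12,-20,0,0,12,1],
    [-10,16,-20,0,0,16,1],
    [-12,20,-20,0,0,20,1],
    [-14,24,-20,0,0,23,1],
    [-16,28,-20,0,0,23,1],
    [-18,31,-20,0,0,23,1],
    [-20,35,-20,0,0,23,1],
    [-21.4,38,-20,0,0,23,1],
    [-21.4,38,-20,0,0,23,1],
    [-21.4,38,-20,0,0,23,1],
    [-21.4,38,-20,0,0,23,1],
  ],
)

```text
time_s: 5.4
ee_pos: [0.6288, -0.0203, 0.2031]
tcp_rot: [-3.141, -0.001, 2.926]
contact_force: [0.1, 0.0, -1.9]
width: 0.0158
grasp_force: 49.4
```

Run:
```python
from h import *
s=robot.snapshot("wrist"); cv2.imwrite("pics/w2.png",s["pixels"])
np.savez("w2.npz",**{k:np.array(v) for k,v in s.items()})
P,_=world(s,np.ones((384,512),bool)); k=(abs(P[:,0]-.553)<.17)&(abs(P[:,1]+.01)<.17)
fit(P[k],.046,.058,"walltop")
for r in robot.trace("short_tube","wrist"):
    Q,_=world(s,np.array(r["pixels"],bool)); print(r["p"],r["box"]); fit(Q,.05,.4,"tube")
for n in ["tube_seat","gun_seat"]:
    for r in robot.landmark_of(n,"wrist"): print(n,r)
t=robot.state(); print(t["time_s"],t["ee_pos"],np.degrees(t["tcp_rot"]),np.degrees(t["qpos"]).round(1),t["width"],t["grasp_force"])
```

```text
walltop 12941 c [ 0.5625 -0.0097] size [0.1972 0.2069] ang 77.7 z [0.0464 0.0477 0.0519]
0.64 [223.7, 59.3, 284.7, 327.3]
tube 10325 c [ 0.6055 -0.0164] size [0.0241 0.1353] ang 76.0 z [0.214  0.2183 0.2224]
5.6 [ 0.62897827 -0.02078192  0.20342526] [1.79994565e+02 3.52109388e-03 1.67597810e+02] [  15.9   17.3   -7.7   -0.   -64.9 -118.3] 0.01622840493106217 49.36430096626282
```

View pics/w2.png

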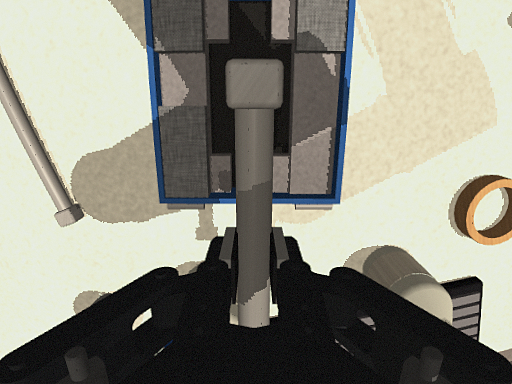

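Run:
```python
from h import *
a=np.radians(-12.3); u=np.array([np.cos(a),np.sin(a)]); v=np.array([-u[1],u[0]])
c0=np.array([.558,-.0095])
for f in ["w2","top0","scene0"]:
    s=dict(np.load(f+".npz")); P,c=world(s,np.ones((384,512),bool)); c=c.astype(int)
    d=P[:,:2]-c0; k=(abs(d)<.16).all(1)&(P[:,2]>.044)&(P[:,2]<.06); x=d@u; y=d@v
    b=k&(c[:,0]>1.5*c[:,2]+15)          # blue
    if f=="w2":
        print("blue rect"); fit(P[b],.04,.06)
    for nm,q,o in (("x+",x,(x>.08)&(abs(y)<.085)),("x-",x,(x<-.08)&(abs(y)<.085)),("y+",y,(y>.07)&(abs(x)<.09)),("y-",y,(y<-.07)&(abs(x)<.09))):
        z=q[b&o]
        if len(z)>5: print(f,nm,len(z),np.round(np.percentile(z,[5,50,95])*1000,1))
    # slope of side walls
    for sgn in (1,-1):
        o=b&(y*sgn>.09)&(y*sgn<.1)&(abs(x)<.09)
        if o.sum()>20: print(f,"slope deg",round(np.degrees(np.polyfit(x[o],y[o],1)[0]),2))
```

```text
blue rect
 3608 c [ 0.5591 -0.009 ] size [0.1963 0.1988] ang 77.5 z [0.0463 0.0511 0.0524]
w2 x+ 721 [94.4 96.3 99.5]
w2 y+ 1347 [92.2 94.5 97.8]
w2 y- 1248 [-96.6 -93.6 -91.1]
w2 slope deg -0.29
w2 slope deg -0.21
top0 x+ 74 [ 94.4  97.2 100.3]
top0 x- 73 [-114.7 -112.1 -109.1]
top0 y+ 65 [89.7 92.3 94.6]
top0 y- 64 [-99.  -96.2 -94. ]
top0 slope deg -0.21
top0 slope deg -0.15
scene0 x+ 133 [ 96.   99.8 102.9]
scene0 x- 94 [-114.7 -109.4 -105.2]
scene0 y+ 89 [90.1 92.2 96. ]
scene0 y- 115 [-99.7 -97.2 -93.6]
scene0 slope deg -0.43
scene0 slope deg -0.21
```

>>> jog_arm(
  steps=[
    [4,-0.3,0,0,0,0,1],
    [7.8,-0.45,2,0,0,0,1],
    [7.8,-0.45,5,0,0,0,1],
    [7.8,-0.45,8,0,0,0,1],
    [7.8,-0.45,11,0,0,0,1],
    [7.8,-0.45,14,0,0,0,1],
    [7.8,-0.45,16.5,0,0,0,1],
    [7.8,-0.45,18,0,0,0,1],
    [7.8,-0.45,18.6,0,0,0,1],
    [7.8,-0.45,18.9,0,0,0,1],
    [7.8,-0.45,18.9,0,0,0,1],
    [7.8,-0.45,18.9,0,0,0,1],
  ],
)

```text
time_s: 6.8
ee_pos: [0.5527, -0.0075, 0.0153]
tcp_rot: [3.141, 0.001, 2.926]
contact_force: [-0.7, 0.8, -1.3]
width: 0.0161
grasp_force: 49.4
```

>>> jog_arm(
  steps=[
    [0.1,0,0.15,0,0,0,1],
    [0.1,0,0.25,0,0,0,1],
    [0.1,0,0.25,0,0,0,1],
    [0.1,0,0.25,0,0,0,0.5],
    [0.1,0,0.25,0,0,0,0.5],
    [0.1,0,0.25,0,0,0,0.5],
    [0.1,0,0.25,0,0,0,0.5],
    [0.1,0,-3,0,0,0,0.5],
    [0.1,0,-8,0,0,0,0.5],
    [0.1,0,-13,0,0,0,0.5],
    [-6,0,-18,0,0,0,0.5],
    [-11,0,-18,0,0,0,0.5],
    [-11,0,-18,0,0,0,0],
    [-11,0,-18,0,0,0,0],
  ],
)

```text
time_s: 8.2
ee_pos: [0.6624, -0.0318, 0.1945]
tcp_rot: [3.141, 0.002, 2.925]
contact_force: [-0.6, 0.1, -1.0]
width: 0.07
grasp_force: 0.0
```

Run:
```python
from h import *
s=robot.snapshot("wrist"); cv2.imwrite("pics/w3.png",s["pixels"])
np.savez("w3.npz",**{k:np.array(v) for k,v in s.items()})
for r in robot.trace("short_tube","wrist"):
    Q,_=world(s,np.array(r["pixels"],bool)); print(r["p"],r["box"]); fit(Q,.012,.05,"tube")
a=np.radians(-12.5); u=np.array([np.cos(a),np.sin(a)]); v=np.array([-u[1],u[0]]); c0=np.array([.5503,-.0081])
P,c=world(s,np.ones((384,512),bool)); c=c.astype(int)
d=P[:,:2]-c0; x=d@u; y=d@v; b=(abs(d)<.16).all(1)&(P[:,2]>.044)&(P[:,2]<.06)&(c[:,0]>1.5*c[:,2]+15)
for nm,q,o in (("x+",x,(x>.08)&(abs(y)<.085)),("x-",x,(x<-.08)&(abs(y)<.085)),("y+",y,(y>.07)&(abs(x)<.09)),("y-",y,(y<-.07)&(abs(x)<.09))):
    if (b&o).sum()>5: print(nm,np.round(np.percentile(q[b&o],[5,50,95])*1000,1))
t=robot.state(); print(t["time_s"],t["ee_pos"],np.degrees(t["tcp_rot"]),np.degrees(t["qpos"]).round(1),t["width"])
```

```text
0.67 [243.1, 0.0, 265.0, 151.5]
tube 2713 c [ 0.565 -0.01 ] size [0.0213 0.1485] ang 78.1 z [0.0223 0.0273 0.0314]
x+ [102.3 104.4 107.2]
y+ [92.6 94.7 98.1]
y- [-96.3 -93.2 -90.9]
8.3 [ 0.65930433 -0.03122352  0.19336306] [-1.79983489e+02 -7.81494640e-02  1.67631795e+02] [  14.2   20.6   -4.3   -0.   -65.2 -116.5] 0.08335016889031054
```

View pics/w3.png

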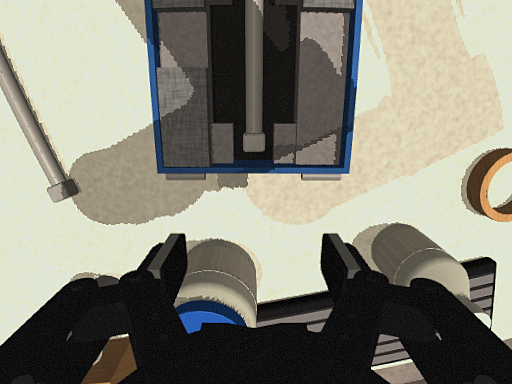

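>>> jog_arm(
  steps=[
    [2,2.4,-3,0,0,-8,0],
    [4,4.8,-3,0,0,-16,0],
    [6,7.2,-3,0,0,-24,0],
    [8,9.6,-3,0,0,-32,0],
    [10,12,-3,0,0,-40,0],
    [12,14.4,-3,0,0,-48,0],
    [14,16.8,-3,0,0,-56,0],
    [16,19.2,-3,0,0,-64,0],
    [18,21.6,-3,0,0,-72,0],
    [20,24,-3,0,0,-80,0],
    [22,26.4,-3,0,0,-88,0],
    [24,28.8,-3,0,0,-96,0],
    [26,31.2,-3,0,0,-104,0],
    [28,33.6,-3,0,0,-112,0],
    [30,36,-3,0,0,-120,0],
    [32,38,-3,0,0,-128,0],
    [34,40,-3,0,0,-136,0],
    [34.5,41.1,-3,0,0,-145,0],
    [34.5,41.1,-3,0,0,-145,0],
    [34.5,41.1,-3,0,0,-145,0],
  ],
)

```text
time_s: 10.3
ee_pos: [0.4094, 0.4435, 0.224]
tcp_rot: [3.141, -0.0, -0.828]
contact_force: [0.1, -0.9, 1.0]
width: 0.0855
grasp_force: 0.0
```

Run:
```python
from h import *
s=robot.snapshot("wrist"); cv2.imwrite("pics/w4.png",s["pixels"])
np.savez("w4.npz",**{k:np.array(v) for k,v in s.items()})
for r in robot.trace("spray_gun","wrist"):
    Q,_=world(s,np.array(r["pixels"],bool)); print(r["p"],r["box"]); fit(Q,.012,.05,"gun")
for n in ["spray_gun","gun_butt"]:
    for r in robot.landmark_of(n,"wrist"): print(n,r)
t=robot.state(); print(t["time_s"],t["ee_pos"],np.degrees(t["tcp_rot"]),np.degrees(t["qpos"]).round(1),t["width"])
```

```text
0.68 [245.2, 219.5, 377.1, 310.4]
gun 3019 c [0.2478 0.4905] size [0.1735 0.1062] ang 58.1 z [0.0149 0.0276 0.0299]
0.58 [165.9, 9.3, 284.1, 154.0]
gun 5701 c [0.4722 0.394 ] size [0.1095 0.176 ] ang 6.1 z [0.0188 0.0281 0.0301]
spray_gun {'position': [101.2, 254.4], 'p': 0.73}
spray_gun {'position': [265.4, 320.6], 'p': 0.71}
gun_butt {'position': [250.9, 249.1], 'p': 0.84}
gun_butt {'position': [133.6, 164.8], 'p': 0.72}
10.5 [0.41032692 0.44331652 0.22439062] [ 1.79995972e+02  1.21269792e-03 -4.74653722e+01] [ 65.7  14.2  -9.2  -0.  -66.6 -23.2] 0.08586838748555603
```

View pics/w4.png

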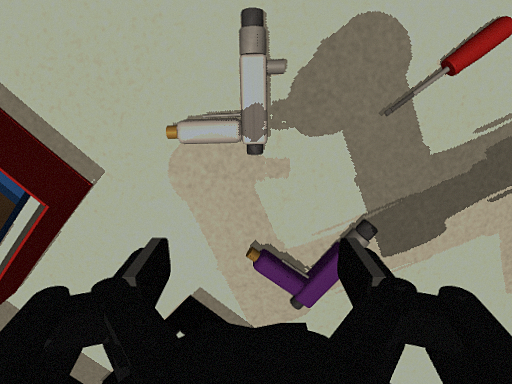

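Run:
```python
from h import *
s=dict(np.load("w4.npz")); r=robot.trace("spray_gun","wrist")
m=[q for q in r if q["box"][3]<200][0]
P,_=world(s,np.array(m["pixels"],bool)); P=P[(P[:,2]>.012)&(P[:,2]<.04)]
c=np.array([.455,.40]); yaw=42.5
for it in range(8):
    a=np.radians(yaw); ex=np.array([np.cos(a),np.sin(a)]); ey=np.array([-ex[1],ex[0]])
    d=P[:,:2]-c; x=d@ex; y=d@ey
    ys=np.arange(-85,11,6)/1000; mid=[];yy=[]
    for t in ys:                       # barrel centreline away from stub and handle
        k=(abs(y-t)<.003)&(abs(x)<.022)&(P[:,2]>.02)
        if k.sum()>8 and not -.052<t<-.02: mid.append((np.percentile(x[k],3)+np.percentile(x[k],97))/2); yy.append(t)
    sl,off=np.polyfit(yy,mid,1)
    k=abs(x)<.02; lo,hi=y[k].min(),y[k].max(); e=((lo+.095)+(hi-.065))/2
    c=c+ex*off+ey*e; yaw-=np.degrees(sl)
h=(x>.03)&(x<.09)
print("c",c,"yaw",yaw,"nose",lo,"rear",hi,"butt",x.max(),"stub",x.min(),"handle y",np.percentile(y[h],[3,97]),"w",[round(q,4) for q in mid])
goto([*c,.12],yaw-90)
```

```text
c [0.4635268  0.38445969] yaw 43.864171551802464 nose -0.09472035613475312 rear 0.06472035613472867 butt 0.10469692585947377 stub -0.035216322197134886 handle y [0.01795076 0.04900922] w [np.float64(-0.0003), np.float64(0.0003), np.float64(-0.0001), np.float64(-0.0), np.float64(0.0002), np.float64(0.0), np.float64(0.0002), np.float64(0.0002), np.float64(-0.0003), np.float64(-0.0001), np.float64(0.0)]
-> [ 7.94  0.07 10.44] [-0.    0.01 -1.31]
```

>>> jog_arm(
  steps=[
    [4.5,0,3,0,0,-1.3,0],
    [7.9,0.1,7,0,0,-1.3,0],
    [7.9,0.1,12,0,0,-1.3,0],
    [7.9,0.1,16,0,0,-1.3,0],
    [7.9,0.1,19.5,0,0,-1.3,0],
    [7.9,0.1,21.3,0,0,-1.3,0],
    [7.9,0.1,21.9,0,0,-1.3,0],
    [7.9,0.1,22,0,0,-1.3,0],
    [7.9,0.1,22,0,0,-1.3,1],
    [7.9,0.1,22,0,0,-1.3,1],
    [7.9,0.1,22,0,0,-1.3,1],
    [7.9,0.1,22,0,0,-1.3,1],
    [7.9,0.1,22,0,0,-1.3,1],
    [7.9,0.1,22,0,0,-1.3,1],
    [7.9,0.1,22,0,0,-1.3,1],
    [7.9,0.1,22,0,0,-1.3,1],
  ],
  squeeze=80,
)

```text
time_s: 12.15
ee_pos: [0.4633, 0.386, 0.0055]
tcp_rot: [-3.14, 0.0, -0.803]
contact_force: [-1.9, -0.2, 6.4]
width: 0.0288
grasp_force: 81.4
```

Run:
```python
from h import *
t=robot.state(); print(t["ee_pos"],np.degrees(t["tcp_rot"]),t["width"],t["contact_force"])
a=np.radians(-12.5); u=np.array([np.cos(a),np.sin(a)]); v=np.array([-u[1],u[0]]); c0=np.array([.5503,-.0079])
g=c0-.020*u+.015*v; print(g)
goto([*g,.15],-102.5)
```

```text
[0.46330852 0.38595248 0.00547412] [-1.79908695e+02  9.73826976e-03 -4.59983494e+01] 0.0287761575242631 [-1.86168073 -0.23842321  6.37530323]
[0.53402067 0.01107323]
-> [ 31.88  20.93 -14.49] [-8.00e-02  5.00e-02  5.65e+01]
```

>>> jog_arm(
  steps=[
    [0,0,-4,0,0,0,1],
    [0,0,-8,0,0,0,1],
    [0,0,-12,0,0,0,1],
    [2.5,1.5,-14.5,0,0,5,1],
    [5,3.2,-14.5,0,0,10,1],
    [8,5,-14.5,0,0,15,1],
    [11,7,-14.5,0,0,20,1],
    [14,9,-14.5,0,0,25,1],
    [17,11,-14.5,0,0,30,1],
    [20,13,-14.5,0,0,35,1],
    [23,15,-14.5,0,0,40,1],
    [26,17,-14.5,0,0,45,1],
    [29,19,-14.5,0,0,50,1],
    [31,20.3,-14.5,0,0,54,1],
    [31.9,20.9,-14.5,0,0,56.5,1],
    [31.9,20.9,-14.5,0,0,56.5,1],
    [31.9,20.9,-14.5,0,0,56.5,1],
    [31.9,20.9,-14.5,0,0,56.5,1],
  ],
)

```text
time_s: 13.95
ee_pos: [0.5339, 0.0115, 0.1492]
tcp_rot: [3.141, 0.0, -1.788]
contact_force: [-0.9, -0.5, -4.6]
width: 0.0283
grasp_force: 80.9
```

Run:
```python
from h import *
s=robot.snapshot("wrist"); cv2.imwrite("pics/w5.png",s["pixels"])
np.savez("w5.npz",**{k:np.array(v) for k,v in s.items()})
t=robot.state(); print(t["time_s"],t["ee_pos"],np.degrees(t["tcp_rot"]),t["width"],t["contact_force"])
P,_=world(s,np.ones((384,512),bool)); k=(P[:,2]>.14)&(P[:,2]<.2); 
for r in robot.trace("spray_gun","wrist"):
    Q,_=world(s,np.array(r["pixels"],bool)); print(r["p"],r["box"]); Q=Q[Q[:,2]>.1]
    if len(Q)<50: continue
    a=np.radians(-12.5); u=np.array([np.cos(a),np.sin(a)]); v=np.array([-u[1],u[0]])
    d=Q[:,:2]-t["ee_pos"][:2]; x=d@u;y=d@v
    print("y min",y.min(),"z",np.percentile(Q[:,2],[5,50,95]))
    for q in (-.085,-.07,-.06,-.045,-.03,-.02):
        o=(abs(y-q)<.004)&(Q[:,2]>np.percentile(Q[:,2],20)); 
        if o.sum()>5: print(q,np.percentile(x[o],[3,97]).round(4),np.median(Q[o,2]).round(4),np.percentile(Q[o,2],95).round(4))
goto([.5341+.0003,.0111+.0012,.06],-102.5)
```

```text
14.0 [0.53391364 0.0115982  0.14923871] [ 1.79989377e+02  7.04152027e-03 -1.02420947e+02] 0.028357252375708672 [ 0.72617512  0.85836073 -5.99479474]
0.91 [61.3, 42.1, 332.1, 339.3]
y min -0.09612212256647361 z [0.16261476 0.17179627 0.17356119]
-0.085 [-0.0083  0.0069] 0.1693 0.1707
-0.07 [-0.0111  0.0097] 0.1714 0.1732
-0.06 [-0.0111  0.0097] 0.1715 0.1733
-0.045 [-0.0139  0.0124] 0.1721 0.1736
-0.03 [-0.0145  0.0129] 0.1727 0.1738
-0.02 [-0.0144  0.013 ] 0.1727 0.1738
-> [-0.08 -0.03  8.93] [0.01 0.01 0.08]
```

View pics/w5.png

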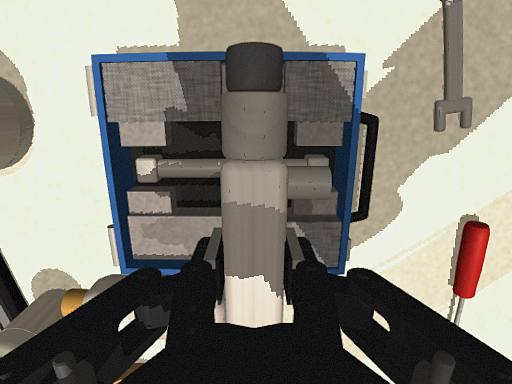

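>>> jog_arm(
  steps=[
    [-0.1,0,3,0,0,0,1],
    [-0.1,0,6,0,0,0,1],
    [-0.1,0,8,0,0,0,1],
    [-0.1,0,9.5,0,0,0,1],
    [-0.1,0,10.3,0,0,0,1],
    [-0.1,0,10.8,0,0,0,1],
    [-0.1,0,10.9,0,0,0,1],
    [-0.1,0,10.9,0,0,0,1],
    [-0.1,0,10.9,0,0,0,1],
  ],
)

```text
time_s: 14.95
ee_pos: [0.5349, 0.0119, 0.0411]
tcp_rot: [-3.14, 0.001, -1.789]
contact_force: [-0.3, -0.0, -4.9]
width: 0.0281
grasp_force: 80.8
```

>>> jog_arm(
  steps=[
    [0,0,0.15,0,0,0,1],
    [0,0,0.15,0,0,0,1],
    [0,0,0.15,0,0,0,0.45],
    [0,0,0.15,0,0,0,0.45],
    [0,0,0.15,0,0,0,0.45],
    [0,0,0.15,0,0,0,0.45],
    [0,0,-3,0,0,0,0.45],
    [0,0,-7,0,0,0,0.45],
    [0,0,-12,0,0,0,0.45],
    [-4,0,-16,0,0,0,0.45],
    [-8,0,-18,0,0,0,0.45],
    [-10,0,-18,0,0,0,0.45],
    [-10,0,-18,0,0,0,0.45],
    [-10,0,-18,0,0,0,0.45],
  ],
)

```text
time_s: 16.35
ee_pos: [0.5554, 0.1095, 0.2193]
tcp_rot: [3.14, -0.001, -1.788]
contact_force: [-0.1, -0.1, -0.4]
width: 0.0468
grasp_force: 0.0
```

Run:
```python
from h import *
s=robot.snapshot("wrist"); cv2.imwrite("pics/w6.png",s["pixels"])
c=np.array([.5503,-.0079]); a=np.radians(-12.5); u=np.array([np.cos(a),np.sin(a)]); v=np.array([-u[1],u[0]])
best=max((q for q in robot.trace("spray_gun","wrist")),key=lambda q:q["p"]); print(best["box"],best["p"])
Q,_=world(s,np.array(best["pixels"],bool)); d=Q[:,:2]-c+.020*u-.015*v; x=d@u;y=d@v
print("z",np.percentile(Q[:,2],[50,90,97]),"x",np.percentile(x,[.5,99.5]),"y",np.percentile(y,[.5,99.5]))
for q in np.arange(-.09,.07,.01):
    o=(abs(y-q)<.003)&(abs(x)<.022)&(Q[:,2]>.05)
    if o.sum()>5: print(round(q,3),np.percentile(x[o],[3,97]).round(4),Q[o,2].max().round(4))
print(robot.state()["width"],robot.state()["contact_force"],robot.state()["time_s"])
```

```text
[479.2, 298.1, 511.9, 355.5] 0.85
z [0.02355289 0.02902783 0.02987674] x [-0.44225924 -0.0651325 ] y [0.0890106  0.41215574]
0.04686564225994724 [-0.09120168  0.09893131 -0.12190956] 16.45
```

View pics/w6.png

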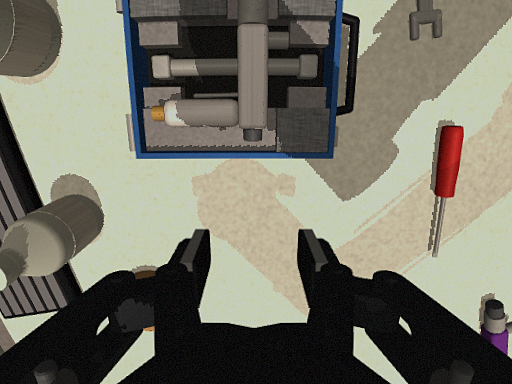

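The gun lies in the case, barrel at about (252,75) and handle along the plain pad towards +x at (190,112). The tube lies beneath it. I'll check the position by geometry, since the network picked out the purple decoy.

Run:
```python
from h import *
s=robot.snapshot("wrist")
c=np.array([.5503,-.0079]); a=np.radians(-12.5); u=np.array([np.cos(a),np.sin(a)]); v=np.array([-u[1],u[0]])
Q,_=world(s,np.ones((384,512),bool)); d=Q[:,:2]-c+.020*u-.015*v; x=d@u;y=d@v
for q in np.arange(-.05,.06,.01):
    o=(abs(y-q)<.003)&(abs(x)<.024)&(Q[:,2]>.052)&(Q[:,2]<.08)
    if o.sum()>5: print(round(q,3),np.percentile(x[o],[3,97]).round(4),np.percentile(Q[o,2],97).round(4))
o=(abs(x)<.012)&(Q[:,2]>.04)&(y<.075)&(y>0); print("rear y",y[o].max())
o=(abs(y-.036)<.01)&(x>.03)&(x<.112)&(Q[:,2]>.045); print("butt x",x[o].max(),"z top",np.percentile(Q[o,2],95))
for r in robot.trace("short_tube","wrist"):
    P,_=world(s,np.array(r["pixels"],bool)); e=P[:,:2]-c; print("tube",r["p"],(e@u).min(),(e@u).max(),np.percentile(e@v,[2,98]),np.percentile(P[:,2],[5,95]))
```

```text
-0.05 [-0.0132  0.0129] 0.0636
-0.04 [-0.0222  0.0137] 0.0643
-0.03 [-0.0223  0.0138] 0.0642
-0.02 [-0.0142  0.0139] 0.0647
-0.01 [-0.0143  0.014 ] 0.0645
0.0 [-0.0134  0.0138] 0.0643
0.01 [-0.0135  0.0133] 0.0646
0.02 [-0.0142  0.0145] 0.0646
0.03 [-0.0137  0.0225] 0.0642
0.04 [-0.0138  0.0227] 0.0644
0.05 [-0.0128  0.0221] 0.0637
rear y 0.06487028776883388
butt x 0.10557614045697025 z top 0.06420047105478342
tube 0.73 -0.089887021975199 0.09383765896472922 [-0.00897148  0.01288118] [0.02350416 0.03193532]
```

Everything is home to within about 2 mm, so I'm handing in.

```bash
python3 -c "
from station import robot; print(robot.sign_off())"
```

```text
the job is handed in; nothing more can be done
None
```

The job is handed in at about 16.5 s: the last wrist view measured the short tube home in the groove and the gun flat on both pads above it with its handle towards +x, both within about 2 mm, and the long tube was never touched; sign-off returned no verdict.

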